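# Strip the clamping stud into the sorting dishes

### The arm

A 6-joint arm with a two-finger parallel gripper is mounted at the origin on a cart in front of the work surface, level with it; the furniture and walls round the work are solid. World frame = base frame: x ahead of the robot, y to its left, z up, the work surface at z = 0. Lengths are in m, angles in rad, forces in N, time in s.
With the tool pointing down it reaches from about 0.275 to 0.825 m from the base axis. Payload 4.9 kg.
Tool frame: the origin (TCP) lies midway between the tips of the shut fingers; the grasp point (between the pads) lies 19 mm behind it (bot.grip_depth is the distance from the TCP to the grasp point, in m); z points along the fingers, y is the line along which they close (so a half turn about z gives the same grasp; the last joint's range is limited). The gripper opens to 85 mm and grips with 20 to 120 N. Pads are 22 mm wide; open, the fingers measure 114 mm over their backs; the gripper's body (76 mm by 85 mm) begins 54 mm behind the grasp point. The pads swing forward as they close: fully open they stand 13 mm farther back than shut.
Start: joints at [1.067, 0.326, -0.193, 1.052, 0, 1.437], TCP at [0.199, 0.513, 0.195] pointing down, gripper open.
Joint ranges: [-2.65, 2.65], [-0.97, 1.79], [-1.3, 1.35], [-1.93, 2.1], [-1.47, 1.37], [-3.14, 3.14]. Speed limits (rad/s): [2.57, 2.57, 3.14, 3.14, 3.14, 3.14].

### API

Orientations are given as a unit quaternion [w, x, y, z].
In Python, from cell import bot gives the robot as it stands. Calls block until the motion is done:
- bot.move_pose(position, orientation): joint-space move of the TCP to a pose.
- bot.move_linear(position, speed=0.15, rotation=None, until_force=None): straight line of the TCP; rotation=None keeps the orientation; speed is the mean speed in m/s. With until_force (N) it stops when the force on the tool has changed by that much, and returns True; else False.
- bot.goto_joints(angles): joint-space move.
- bot.set_gripper(opening, grasp_force=None): opening from 0.0 (shut) to 1.0 (fully open); grasp_force is the grip in N (None keeps the last); returns when the fingers have stopped.
- bot.wait(seconds).
- bot.solve_ik(position, orientation): joint angles nearest the present ones, or None.
- bot.camera(name): name is "scene" or "top" or "wrist"; returns the picture (384x512x3 uint8, red, green, blue); there is no depth.
- bot.calibration(name): a dict with "mtx" (3x3 intrinsics, pixels), "k1" (the pictures are not rectified: a ray, as slopes to the right and down, at radius r is drawn at 1 + k1 r^2 times it, then the intrinsics apply), "extrinsics" (4x4, takes a point from world to camera coordinates); the wrist camera has in their place "hand_eye" (4x4, takes a point from camera to tool coordinates, whose origin is the TCP and whose axes are the flange's). Camera axes: x right, y down, z forward; pixel columns grow to the right and rows downward; lengths in m; the calibration is good to about 2 mm. A picture is of the moment at which its call begins: read the wrist's pose just before it. calibration takes no time and is no camera call.
A pose or a line that the arm cannot do raises bot.PlanningError and nothing moves.
- bot.close_job(): hands the job in; it is judged then, once.
Trained networks look in the newest picture that a camera, given by its name, has taken for a name from the list of things; names that differ only in an ending like _2 or _b are one class to them, and where a whole thing is asked for, a point or a joint stands for the part that bears it (a point fixed in the world has none). Each returns a list of dicts, best first, with "confidence" (0 to 1); they miss things now and then, are a little off and sometimes report something else, mostly with a low value. They report only what shows in the picture. A call takes as long as a camera call.
- bot.search_frame(camera, thing): "bbox" ([left, top, width, height] in pixels, round what is visible of it).
Readings, each from a call of its own:
- bot.read_clock(): time.
- bot.read_joint_positions(): joint angles.
- bot.read_joint_vel(): joint speeds.
- bot.read_joint_efforts(): joint torques, N m.
- bot.read_position(): TCP position.
- bot.read_tool_rot(): TCP orientation.
- bot.read_ft_force(): force on the tool from outside, world axes, zero at the start.
- bot.read_moment(): the same for the moment, N m.
- bot.read_gripper_width(): opening from 0.0 (shut) to 1.0 (fully open).
- bot.read_finger_force(): force on a finger pad.
Only numpy, scipy, OpenCV 4.12 (cv2) and the standard library are available. Lean on these libraries where they do the work, as an engineer would, in place of code of your own. Each camera call takes 0.05 s, during which the arm holds its last target. There are 200 camera calls.

### The job

Take the clamped stack on the grey block's stud apart from the top down, one part at a time, and lay each part flat in the middle of its own dish: the wing nut in the red dish, the brass spacer in the yellow one, the white ring in the blue one and last the angle bracket in the green one. The nut is already unscrewed, so everything lifts straight up off the stud; leave all four parts lying released and at rest.

Things in the scene. Friction and masses are not known exactly. Their poses are not given: they have to be found in the camera images.
- fixture: fixed grey steel block 96 x 64 x 20 mm with an upright 10 mm stud, tip 72 mm above the table. Origin at the centre of its underside, z up, x along its length; stud axis at x = -11 mm, y = 0. Threaded on the stud at the start, with underside heights: bracket (20 mm), on it white ring (26), brass spacer (40), wing nut (54)
- wing_nut: dark steel wing nut, 30 g: round hub 21 mm diameter, 15 mm high, smooth bore 13 mm (loose on the stud, not threaded); two wings 4 mm thick point outward along its +x and -x, 47 mm tip to tip, rising to 24 mm. Grip the hub across y. Origin at the centre of its underside, z up along the bore
- brass_spacer: yellow brass ring, 50 g, 30 mm outside diameter, 14 mm high, bore 13 mm. Origin at the centre of its underside, z up along the bore
- white_ring: white plastic ring, 40 g, 40 mm outside diameter, 14 mm high, bore 13 mm. Origin at the centre of its underside, z up along the bore
- bracket: bare aluminium angle bracket, 80 g: plate 66 (x) x 36 (y) x 6 mm with a 13 mm bore at x = -11 mm; at its +x end an upright flange 8 mm thick (x = 25 to 33 mm), 36 mm wide, rising to 30 mm above the underside: pinch it across x. Origin at the middle of the plate's underside, z up. At the start its x axis is the block's x axis
- red_dish: red round shallow plastic dish, 104 mm across, rim 6 mm high; flat floor 94 mm across, 3 mm above the table, small white dot at its middle; fixed. Origin at the centre of its underside (table height), z up
- yellow_dish: yellow round shallow plastic dish, 104 mm across, rim 6 mm high; flat floor 94 mm across, 3 mm above the table, small white dot at its middle; fixed. Origin at the centre of its underside (table height), z up
- blue_dish: blue round shallow plastic dish, 104 mm across, rim 6 mm high; flat floor 94 mm across, 3 mm above the table, small white dot at its middle; fixed. Origin at the centre of its underside (table height), z up
- green_dish: green round shallow plastic dish, 104 mm across, rim 6 mm high; flat floor 94 mm across, 3 mm above the table, small white dot at its middle; fixed. Origin at the centre of its underside (table height), z up

How it is judged:
On the way, in this order (a step that is already met when the one before it is completed fails the run):
1. the wing nut lies flat and released in the middle of the red dish (horizontal distance between wing_nut and red_dish below 0.015 m and z of wing_nut in the frame of red_dish below 0.007 m and angle between wing_nut's own z axis and vertical below 0.1 rad and linear speed of wing_nut below 0.03 m/s and contact force between the fingers and wing_nut below 0.1 N), for 0.2 s.
2. the brass spacer lies flat and released in the middle of the yellow dish (horizontal distance between brass_spacer and yellow_dish below 0.015 m and z of brass_spacer in the frame of yellow_dish below 0.007 m and angle between brass_spacer's own z axis and vertical below 0.1 rad and linear speed of brass_spacer below 0.03 m/s and contact force between the fingers and brass_spacer below 0.1 N), for 0.2 s.
3. the white ring lies flat and released in the middle of the blue dish (horizontal distance between white_ring and blue_dish below 0.015 m and z of white_ring in the frame of blue_dish below 0.007 m and angle between white_ring's own z axis and vertical below 0.1 rad and linear speed of white_ring below 0.03 m/s and contact force between the fingers and white_ring below 0.1 N), for 0.2 s.
4. the bracket lies flat and released in the middle of the green dish (horizontal distance between bracket and green_dish below 0.015 m and z of bracket in the frame of green_dish below 0.007 m and angle between bracket's own z axis and vertical below 0.1 rad and linear speed of bracket below 0.03 m/s and contact force between the fingers and bracket below 0.1 N), for 0.2 s.
At the end, for the whole second after the job is handed in: Wing nut in the red dish, brass spacer in the yellow, white ring in the blue, bracket in the green: each lies on the dish's floor (underside less than 7 mm above the dish's underside), origin within 15 mm of the dish's centre, upright as it was on the stud (tilt under 0.1 rad), released and at rest (all of step 1 and all of step 2 and all of step 3 and all of step 4); the robot touches nothing.
It also fails if it takes over 120 s, if anything falls off the work surface, if the arm or the gripper's body presses on something with over 40 N, if the wrist force passes 120 N, or if a joint passes its speed limit or range.

## Working session

There is one attempt and no reset: what is moved stays moved. The work goes in short steps, each a Python script; the robot and the scene stay as the last script left them, time stands still between calls to the robot, and variables do not carry over. Pictures are saved under pics/ and viewed, at most 14 in all, crops included, and the job is handed in when it is done.

```bash
mkdir -p pics; ls
cat > h.py <<'E'
import numpy as np, cv2
from cell import bot
def pix2ray(name,uv):
    c=bot.calibration(name);M=np.array(c["mtx"])
    d=np.linalg.solve(M,np.array([uv[0],uv[1],1.]))[:2]
    rd=np.linalg.norm(d);r=rd
    for _ in range(20): r=rd/(1+c["k1"]*r*r)
    s=d*(r/rd if rd>0 else 1)
    return c,np.array([s[0],s[1],1.])
def at_z(name,uv,z,T_tool=None):
    c,v=pix2ray(name,uv)
    T=np.linalg.inv(np.array(c["extrinsics"])) if "extrinsics" in c else T_tool@np.array(c["hand_eye"])
    o=T[:3,3];d=T[:3,:3]@v
    return o+d*(z-o[2])/d[2]
def project(name,P,T_tool=None):
    c=bot.calibration(name)
    E=np.array(c["extrinsics"]) if "extrinsics" in c else np.linalg.inv(T_tool@np.array(c["hand_eye"]))
    p=E[:3,:3]@np.array(P)+E[:3,3];s=p[:2]/p[2]
    s=s*(1+c["k1"]*(s@s));M=np.array(c["mtx"]);return (M@np.array([s[0],s[1],1.]))[:2]
def save(name,fn):
    im=np.array(bot.camera(name));cv2.imwrite("pics/"+fn,im[:,:,::-1]);return im
E
python3 - <<'E'
from h import *
for n in("top","scene"):
    save(n,n+"0.png")
    for t in "fixture wing_nut brass_spacer white_ring bracket red_dish yellow_dish blue_dish green_dish".split():
        r=bot.search_frame(n,t); print(n,t,[(np.round(x["bbox"]).tolist(),round(x["confidence"],2)) for x in r[:2]])
        if r and n=="top":
            b=r[0]["bbox"]; print(np.round(at_z(n,(b[0]+b[2]/2,b[1]+b[3]/2),0.005),3))
    c=bot.calibration(n);print(c["k1"],np.round(np.linalg.inv(np.array(c["extrinsics"]))[:3,3],3),c["mtx"])
print(np.round(bot.calibration("wrist")["hand_eye"],3),bot.read_tool_rot(),bot.read_clock())
a=cv2.imread("pics/top0.png");b=cv2.imread("pics/scene0.png")
E
```

```text
pics
top fixture [([228.0, 152.0, 37.0, 46.0], 0.8)]
[0.582 0.09  0.005]
top wing_nut [([246.0, 168.0, 8.0, 13.0], 0.6)]
[0.584 0.083 0.005]
top brass_spacer [([243.0, 174.0, 14.0, 10.0], 0.57)]
[0.573 0.081 0.005]
top white_ring []
top bracket [([233.0, 156.0, 22.0, 35.0], 0.76)]
[0.585 0.096 0.005]
top red_dish [([256.0, 211.0, 43.0, 40.0], 0.59)]
[0.439 0.015 0.005]
top yellow_dish [([155.0, 148.0, 39.0, 42.0], 0.82)]
[0.6   0.272 0.005]
top blue_dish [([323.0, 202.0, 42.0, 43.0], 0.98)]
[ 0.454 -0.149  0.005]
top green_dish [([188.0, 204.0, 42.0, 46.0], 0.81)]
[0.452 0.186 0.005]
0.02086361542211968 [0.364 0.072 1.175] [[470.93229046   0.         255.78418241]
 [  0.         470.93229046 191.61287904]
 [  0.           0.           1.        ]]
scene fixture [([198.0, 188.0, 53.0, 27.0], 0.94)]
scene wing_nut [([219.0, 172.0, 17.0, 12.0], 0.48)]
scene brass_spacer [([182.0, 228.0, 52.0, 45.0], 0.59), ([220.0, 184.0, 17.0, 4.0], 0.48)]
scene white_ring []
scene bracket [([208.0, 175.0, 34.0, 27.0], 0.57)]
scene red_dish [([264.0, 214.0, 51.0, 30.0], 0.67)]
scene yellow_dish [([114.0, 204.0, 54.0, 36.0], 0.74)]
scene blue_dish [([322.0, 183.0, 47.0, 30.0], 0.76)]
scene green_dish [([182.0, 232.0, 58.0, 42.0], 0.83)]
-0.03673556779995247 [-0.139  0.434  0.612] [[464.8105312    0.         254.35416901]
 [  0.         464.8105312  187.4883428 ]
 [  0.           0.           1.        ]]
[[-0.001 -0.952 -0.306  0.079]
 [ 1.    -0.001  0.001  0.001]
 [-0.001 -0.306  0.952 -0.179]
 [ 0.     0.     0.     1.   ]] [1.16316834e-05 1.83833852e-01 9.82957331e-01 7.67202095e-06] 1.0
```

View pics/top0.png

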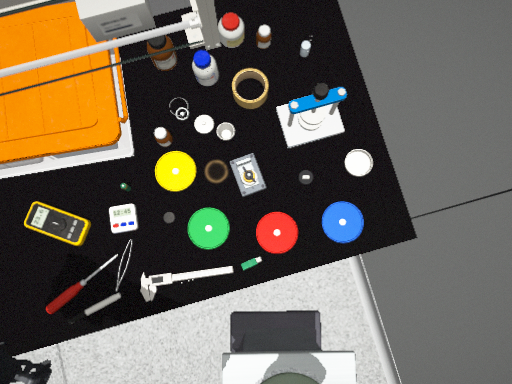

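View pics/scene0.png

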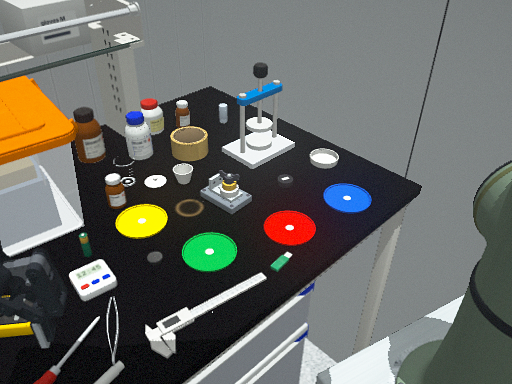

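```bash
cat >> h.py <<'E'
from scipy.spatial.transform import Rotation as Ro
def quat(a):
    "tool down, tool y (closing line) at world angle a"
    y=np.array([np.cos(a),np.sin(a),0]);z=np.array([0,0,-1.]);x=np.cross(y,z)
    q=Ro.from_matrix(np.c_[x,y,z]).as_quat();return [q[3],q[0],q[1],q[2]]
def toolT():
    p=bot.read_position();q=bot.read_tool_rot();T=np.eye(4)
    T[:3,:3]=Ro.from_quat([q[1],q[2],q[3],q[0]]).as_matrix();T[:3,3]=p;return T
def best(p,a):
    "of a, a+pi: the reachable one with the smaller last-joint angle"
    c=[]
    for k in(-1,0,1):
        j=bot.solve_ik(p,quat(a+k*np.pi))
        if j is not None:c.append((abs(j[5]),a+k*np.pi,j))
    return min(c,key=lambda t:t[0])
E
python3 - <<'E'
from h import *
import json
im=cv2.imread("pics/top0.png");h=cv2.cvtColor(im,cv2.COLOR_BGR2HSV)
g={"red":(277,232),"yellow":(175,171),"blue":(342,222),"green":(208,228)};D={}
for k,(u,v) in g.items():
    w=im[v-26:v+26,u-26:u+26].astype(int);m=(h[v-26:v+26,u-26:u+26,1]>120)&(h[v-26:v+26,u-26:u+26,2]>90)
    (cx,cy),r=cv2.minEnclosingCircle(np.argwhere(m)[:,::-1].astype(np.float32))
    wh=np.argwhere(w[20:32,20:32].min(2)>150).mean(0)
    c=at_z("top",(u-26+cx,v-26+cy),.006);d=at_z("top",(u-6+wh[1],v-6+wh[0]),.003)
    print(k,np.round(c,4),round(r,1),np.round(d,4));D[k]=list(d[:2])
json.dump(D,open("dish.json","w"))
a=at_z("top",(240,155),.02);b=at_z("top",(258,192),.02);print(a,b,np.arctan2(*(a-b)[1::-1]))
s=at_z("top",(250,176),.07);print(s)
for y in (0,1.57):
    t=best([s[0],s[1],.2],y);print(t)
bot.move_pose([s[0],s[1],.2],quat(best([s[0],s[1],.2],np.pi/2)[1]))
save("wrist","w1.png");T=toolT();np.save("T1.npy",T);print(T.round(3),bot.read_clock())
for t in "wing_nut brass_spacer white_ring bracket fixture".split():
    r=bot.search_frame("wrist",t);print(t,[(np.round(x["bbox"]).tolist(),round(x["confidence"],2)) for x in r[:2]])
E
```

```text
red [0.4364 0.0181 0.006 ] 21.5 [0.4372 0.0186 0.003 ]
yellow [0.595 0.27  0.006] 21.1 [0.597  0.2712 0.003 ]
blue [ 0.4603 -0.1463  0.006 ] 21.5 [ 0.4606 -0.1456  0.003 ]
green [0.4504 0.1878 0.006 ] 21.3 [0.4509 0.1882 0.003 ]
[0.6306602  0.10575748 0.02      ] [0.5360174  0.06234526 0.02      ] 0.4300614348098966
[0.56746171 0.08111856 0.07      ]
(np.float64(1.5575590073865813), 3.141592653589793, array([ 0.01323732,  0.36590135, -0.12063688,  1.0842581 ,  0.        ,
       -1.55755901]))
(np.float64(0.014033646203211347), 1.57, array([ 0.01323732,  0.36590135, -0.12063688,  1.0842581 ,  0.        ,
        0.01403365]))
[[-1.    -0.001 -0.     0.567]
 [-0.001  1.     0.     0.082]
 [ 0.     0.    -1.     0.2  ]
 [ 0.     0.     0.     1.   ]] 3.0917
wing_nut [([241.0, 157.0, 30.0, 39.0], 0.67)]
brass_spacer [([241.0, 155.0, 29.0, 23.0], 0.79)]
white_ring [([237.0, 149.0, 35.0, 33.0], 0.95), ([141.0, 0.0, 100.0, 87.0], 0.63)]
bracket [([228.0, 144.0, 56.0, 69.0], 0.63)]
fixture [([215.0, 125.0, 80.0, 96.0], 0.57)]
```

View pics/w1.png

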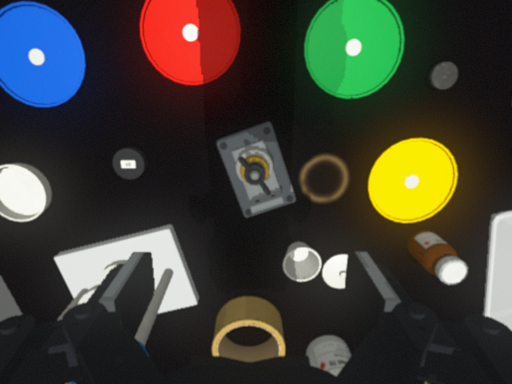

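Run:
```python
import cv2
im=cv2.imread("pics/w1.png");cv2.imwrite("pics/w1c.png",cv2.resize(im[115:225,200:310],None,fx=5.4,fy=5.4,interpolation=cv2.INTER_CUBIC))
```

```text
(no output)
```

View pics/w1c.png

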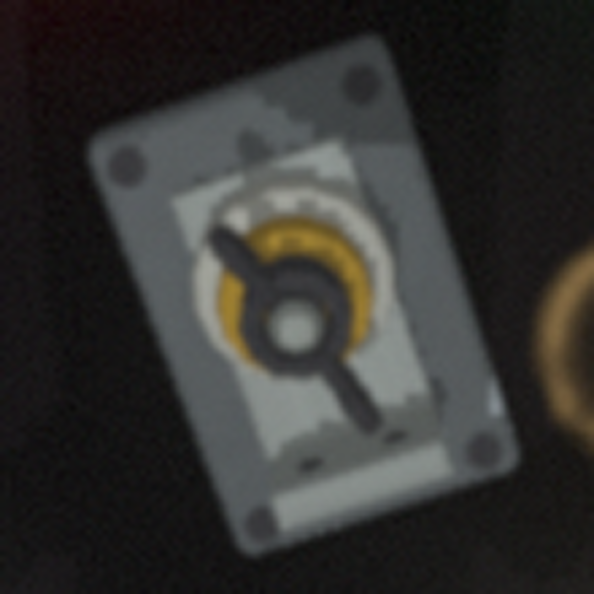

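Run:
```python
from h import *
import json
T=np.load("T1.npy")
f=lambda u,v,z:at_z("wrist",(u/5.4+200,v/5.4+115),z,T)
C=[f(*c,.02)for c in((86,138),(385,30),(521,470),(243,559))]
print(np.round(C,4),[round(np.linalg.norm(C[i]-C[i-1]),4) for i in range(4)])
ctr=np.mean(C,0);xa=(C[2]+C[3]-C[0]-C[1]);th=np.arctan2(xa[1],xa[0])
print("center",ctr,"theta",th,"stud",ctr[:2]-.011*np.array([np.cos(th),np.sin(th)]))
print("stud tip",f(295,325,.072))
a,b=f(212,229,.076),f(375,430,.076);print(a,b,np.linalg.norm(a-b),(a+b)/2,np.arctan2(*(b-a)[1::-1]))
fl=[f(*c,.05)for c in((272,505),(445,445),(452,470),(280,532))];print("flange",np.round(fl,4))
for k,p in dict(red=(190,33),yellow=(412,182),blue=(37,57),green=(353,48)).items(): print(k,at_z("wrist",p,.003,T),json.load(open("dish.json"))[k])
```

```text
[[0.5474 0.0468 0.02  ]
 [0.526  0.1064 0.02  ]
 [0.6182 0.1373 0.02  ]
 [0.6386 0.078  0.02  ]] [np.float64(0.0965), np.float64(0.0633), np.float64(0.0972), np.float64(0.0627)]
center [0.58254153 0.09213019 0.02      ] theta 0.32655947034155186 stud [0.57212286 0.08860154]
stud tip [0.57209149 0.08806042 0.072     ]
[0.55390405 0.0736049  0.076     ] [0.59038542 0.10236903 0.076     ] 0.04645712994928059 [0.57214473 0.08798697 0.076     ] 0.6676650012945502
flange [[0.6147 0.0841 0.05  ]
 [0.6022 0.1177 0.05  ]
 [0.6073 0.1192 0.05  ]
 [0.6203 0.0857 0.05  ]]
red [0.43868181 0.02161479 0.003     ] [0.4372343729819155, 0.018555295188827682]
yellow [0.59907463 0.27546262 0.003     ] [0.5970136847592795, 0.27119943649580913]
blue [ 0.46168959 -0.1412899   0.003     ] [0.46055172018899226, -0.14564723239805993]
green [0.4528306  0.19157775 0.003     ] [0.4508690628351775, 0.18819532512939097]
```

```bash
cat >> h.py <<'E'
STUD=np.array([.572,.087]);TH=.3266
DISH=dict(red=(.438,.020),yellow=(.598,.2733),blue=(.461,-.1435),green=(.4518,.190))
def st(m):
    print(m,"pos",np.round(bot.read_position(),4),"w",round(bot.read_gripper_width()*85,1),"mm F",np.round(bot.read_ft_force(),1),"finger",np.round(bot.read_finger_force(),1),"t",round(bot.read_clock(),1))
def grasp(xy,a,z,opening,force=25):
    a=best([*xy,.13],a)[1]
    bot.set_gripper(opening)
    bot.move_pose([*xy,.13],quat(a))
    h=bot.move_linear([*xy,z],speed=.07,until_force=6);st(f"down hit={h}")
    bot.set_gripper(0.0,force);st("closed")
    return a
def place(xy,z,opening,a,ztop=.15):
    "z: TCP height when the part rests on the floor"
    a=best([*xy,ztop],a)[1]
    bot.move_pose([*xy,ztop],quat(a));st("over dish")
    bot.move_linear([*xy,z+.012],speed=.15)
    h=bot.move_linear([*xy,z-.001],speed=.03,until_force=3);st(f"placed hit={h}")
    bot.set_gripper(opening);st("open")
E
python3 - <<'E'
from h import *
print(bot.read_ft_force())
grasp(STUD,.668+np.pi/2,.0565,.6)
E
```

```text
[-0.53375984  0.25858883  0.41434602]
down hit=False pos [0.5725 0.087  0.057 ] w 50.8 mm F [ 0.6 -0.  -0.7] finger 0.0 t 5.7
closed pos [0.572  0.087  0.0565] w -0.1 mm F [ 0.3 -0.6 -0.9] finger 0.0 t 6.2
```

Run:
```python
from h import *
st("now")
a=save("wrist","w2.png");b=save("scene","s2.png")
x=b[130:250,170:310][:,:,::-1];cv2.imwrite("pics/c2.png",np.hstack([cv2.resize(x,(448,384),interpolation=cv2.INTER_CUBIC),cv2.resize(a[:,130:390][:,:,::-1],(352,384))]))
```

```text
now pos [0.572  0.087  0.0565] w -0.1 mm F [ 0.3 -0.6 -0.9] finger 0.0 t 6.2
```

View pics/c2.png

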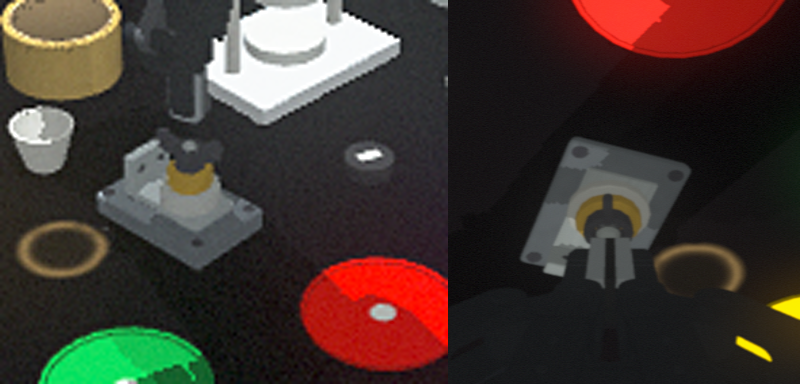

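Run:
```python
from h import *
T=toolT();p=T[:3,3]
for d in(0,-.01,-.02,-.03,-.04):
    P=p-np.array([0,0,d]);print(d,project("wrist",P,T).round(1),project("scene",P).round(1))
for z in (.054,.072): print("stud",z,project("wrist",[*STUD,z],T).round(1),project("scene",[*STUD,z]).round(1))
```

```text
0 [248.  223.6] [228.3 179. ]
-0.01 [247.9 230.8] [228.2 175. ]
-0.02 [247.9 238.8] [228.1 171. ]
-0.03 [247.8 247.7] [228.  166.9]
-0.04 [247.7 257.7] [227.9 162.8]
stud 0.054 [248.  221.9] [228.3 180. ]
stud 0.072 [247.9 235.1] [228.1 172.8]
```

Run:
```python
import cv2,numpy as np
b=cv2.imread("pics/s2.png")[145:205,195:265];a=cv2.imread("pics/w2.png")[130:260,190:310]
cv2.imwrite("pics/c3.png",np.hstack([cv2.resize(b,(440,377),interpolation=cv2.INTER_CUBIC),cv2.resize(a,(348,377),interpolation=cv2.INTER_CUBIC)]))
```

```text
(no output)
```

View pics/c3.png

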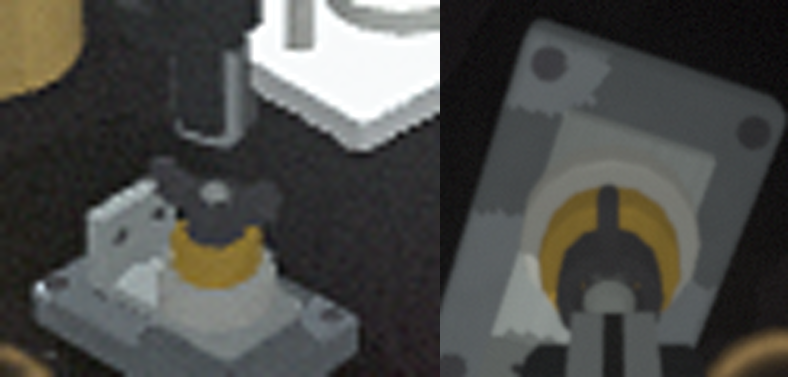

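Run:
```python
from h import *
print(bot.calibration("wrist")["mtx"][0])
h=bot.move_linear([*STUD,.035],speed=.02,until_force=4);st(h)
```

```text
[331.97219921   0.         249.31149909]
True pos [0.5717 0.0869 0.0357] w 0.2 mm F [-0.3 -0.2  5.5] finger 2.1 t 7.3
```

Run:
```python
from h import *
b=save("scene","s4.png")[:,:,::-1][110:205,175:285];a=save("wrist","w4.png")[:,:,::-1][130:300,170:330]
cv2.imwrite("pics/c4.png",np.hstack([cv2.resize(b,(440,380),interpolation=cv2.INTER_CUBIC),cv2.resize(a,(358,380),interpolation=cv2.INTER_CUBIC)]))
```

```text
(no output)
```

View pics/c4.png

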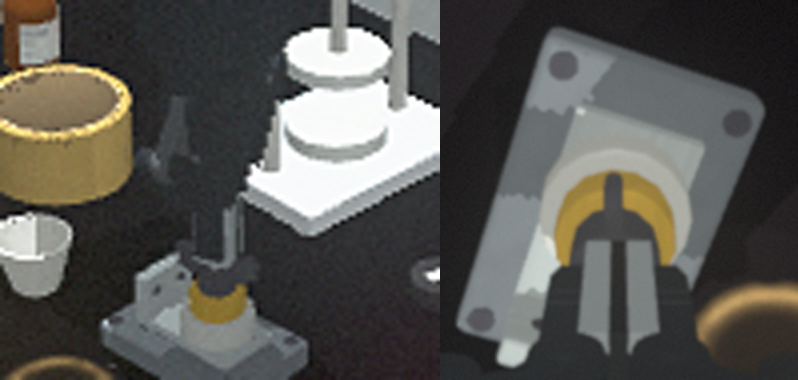

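Run:
```python
from h import *
bot.move_linear([*STUD,.12],speed=.15)
x=DISH["red"];a=best([*x,.1],.668+np.pi/2)[1]
bot.move_pose([*x,.1],quat(a))
bot.move_linear([*x,.02],speed=.15)
h=bot.move_linear([*x,-.045],speed=.025,until_force=4);st(h);print(bot.grip_depth)
a=save("wrist","w5.png");b=save("scene","s5.png")
bot.move_linear([*x,.1],speed=.15)
cv2.imwrite("pics/c5.png",np.hstack([cv2.resize(b[180:260,240:340][:,:,::-1],(475,380),interpolation=cv2.INTER_CUBIC),cv2.resize(a[130:300,170:310][:,:,::-1],(313,380))]))
```

```text
True pos [ 0.438   0.02   -0.0337] w -0.3 mm F [-0.9 -1.   5.7] finger 3.2 t 11.3
0.0187
```

View pics/c5.png

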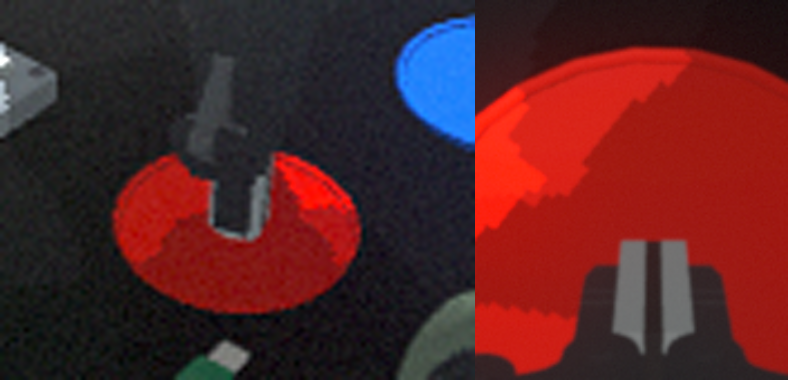

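```bash
echo 'OFF=.036' >> h.py
python3 - <<'E'
from h import *
grasp(STUD,.668+np.pi/2,.0565-OFF,.6)
E
```

```text
down hit=False pos [0.5724 0.087  0.021 ] w 50.9 mm F [ 0.5  0.4 -0.5] finger 0.0 t 15.4
closed pos [0.5723 0.087  0.0209] w 19.0 mm F [-1.4 -0.   2.1] finger 24.7 t 15.8
```

Run:
```python
from h import *
bot.move_linear([*STUD,.06],speed=.07);st("lift");bot.move_linear([*STUD,.11],speed=.15)
a=.668+np.pi/2
place(DISH["red"],.003+.0209-.054,.6,a,.08)
bot.move_linear([*DISH["red"],.10],speed=.15)
bot.move_pose([.50,.06,.16],quat(np.pi/2));T=toolT();np.save("T6.npy",T)
im=save("wrist","w6.png");st("")
cv2.imwrite("pics/c6.png",cv2.resize(im[:,:,::-1],None,fx=1.5,fy=1.5))
for t in("wing_nut","brass_spacer"):
    r=bot.search_frame("wrist",t);print(t,[(np.round(x["bbox"]).tolist(),round(x["confidence"],2)) for x in r[:2]])
```

```text
lift pos [0.5719 0.087  0.0601] w 19.3 mm F [ 0.9  0.4 -0. ] finger 24.5 t 16.5
over dish pos [0.4378 0.0199 0.0795] w 19.3 mm F [ 0.6  0.8 -0. ] finger 24.5 t 17.6
placed hit=True pos [ 0.4384  0.0199 -0.0302] w 19.0 mm F [-0.7  0.5  5.2] finger 25.1 t 18.9
open pos [ 0.4376  0.0201 -0.0308] w 50.8 mm F [ 0.7  0.4 -1. ] finger 0.0 t 19.3
 pos [0.4986 0.0598 0.1587] w 50.8 mm F [-0.3 -1.1  0. ] finger 0.0 t 21.1
wing_nut [([190.0, 84.0, 39.0, 40.0], 0.58)]
brass_spacer [([264.0, 236.0, 32.0, 29.0], 0.61)]
```

View pics/c6.png

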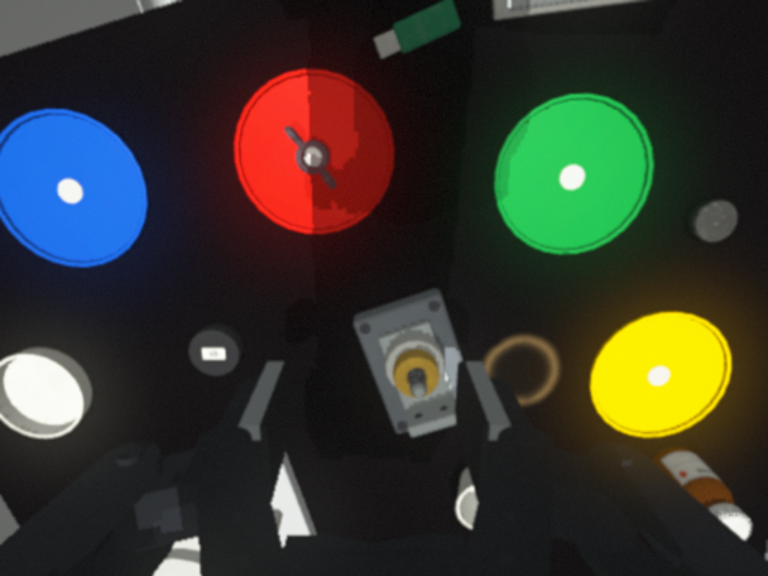

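Run:
```python
from h import *
def job(bottom,d,col,o):
    A=TH+np.pi/2
    grasp(STUD,A,bottom+.003-OFF,o)
    w=bot.read_gripper_width()*85;g=bot.read_position()[2]-bottom
    assert abs(w-d)<4,w
    bot.move_linear([*STUD,.06],speed=.07);bot.move_linear([*STUD,.10],speed=.15);st("lift")
    assert abs(bot.read_gripper_width()*85-d)<4
    place(DISH[col],.003+g,o,A,.08);bot.move_linear([*DISH[col],.09],speed=.15)
job(.040,30,"yellow",.65)
job(.026,40,"blue",.75)
bot.move_pose([.52,.06,.16],quat(np.pi/2));T=toolT();np.save("T7.npy",T)
im=save("wrist","w7.png");st("")
cv2.imwrite("pics/c7.png",cv2.resize(im[:,:,::-1],None,fx=1.5,fy=1.5))
```

```text
down hit=False pos [0.5724 0.087  0.0074] w 55.6 mm F [ 0.2 -0.   0.2] finger 0.0 t 23.8
closed pos [0.5723 0.087  0.0075] w 29.1 mm F [-0.8  0.   4.8] finger 24.5 t 24.1
lift pos [0.5722 0.087  0.0998] w 28.8 mm F [-0.5  0.3 -1.1] finger 24.8 t 25.4
over dish pos [0.5973 0.2722 0.0791] w 28.9 mm F [ 0.4  0.1 -1.8] finger 24.8 t 26.2
placed hit=True pos [ 0.5983  0.2735 -0.0295] w 28.6 mm F [-0.9 -0.2  4.8] finger 25.2 t 27.5
open pos [ 0.5972  0.273  -0.0307] w 55.1 mm F [ 0.4 -0.1  0.1] finger 0.0 t 27.8
down hit=False pos [ 0.5723  0.087  -0.0066] w 63.8 mm F [0.4 0.6 0.2] finger 0.0 t 31.9
closed pos [ 0.5722  0.087  -0.0065] w 38.4 mm F [-1.9 -0.4  5.4] finger 25.0 t 32.3
lift pos [0.5722 0.087  0.0998] w 38.3 mm F [-0.1 -0.5  0.7] finger 25.2 t 33.8
over dish pos [ 0.4614 -0.143   0.0798] w 38.5 mm F [ 0.3  0.1 -1.1] finger 25.2 t 34.8
placed hit=True pos [ 0.4614 -0.1437 -0.0295] w 38.2 mm F [-0.4  0.2  5.9] finger 25.7 t 36.1
open pos [ 0.4607 -0.1433 -0.0302] w 63.6 mm F [-0.1  0.4  0.2] finger 0.0 t 36.4
 pos [0.5192 0.059  0.1589] w 63.7 mm F [ 0.5 -0.   0.6] finger 0.0 t 38.3
```

View pics/c7.png

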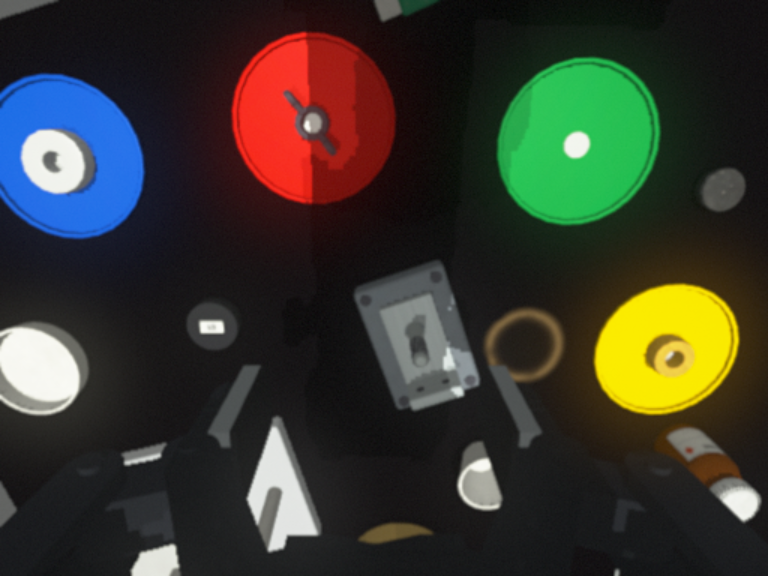

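Run:
```python
from h import *
u=np.array([np.cos(TH),np.sin(TH)]);P=STUD+.040*u
a=grasp(P,TH,.033-OFF,.28,40)
g=bot.read_position()[2]-.020;w=bot.read_gripper_width()*85
assert 4<w<12,w
bot.move_linear([*P,.04],speed=.05);st("lift");bot.move_linear([*P,.10],speed=.12);st("lift2")
save("scene","s8.png")
Q=np.array(DISH["green"])+.029*u
j=bot.solve_ik([*Q,.08],quat(a));print(a,j)
bot.move_pose([*Q,.08],quat(a));st("over")
im=save("wrist","w8.png");cv2.imwrite("pics/c8.png",np.hstack([cv2.resize(im[:,:,::-1],(480,360)),cv2.resize(cv2.imread("pics/s8.png")[120:260,170:290],(308,360),interpolation=cv2.INTER_CUBIC)]))
```

```text
down hit=False pos [ 0.6102  0.0999 -0.0026] w 23.7 mm F [ 0.1 -0.4  0.5] finger 0.0 t 42.0
closed pos [ 0.6103  0.0998 -0.0025] w 6.5 mm F [0.4 0.4 2.6] finger 40.8 t 42.3
lift pos [0.6096 0.0998 0.0397] w 6.7 mm F [0.3 0.8 0. ] finger 40.3 t 43.3
lift2 pos [0.6094 0.0998 0.0995] w 6.9 mm F [ 0.4 -1.1 -1.2] finger 40.3 t 44.0
0.3266 [ 0.25182091  0.37885711 -0.43668617  0.75525304  0.          1.49601723]
over pos [0.4795 0.1995 0.0799] w 6.6 mm F [ 0.8 -0.3 -1.1] finger 40.3 t 44.7
```

View pics/c8.png

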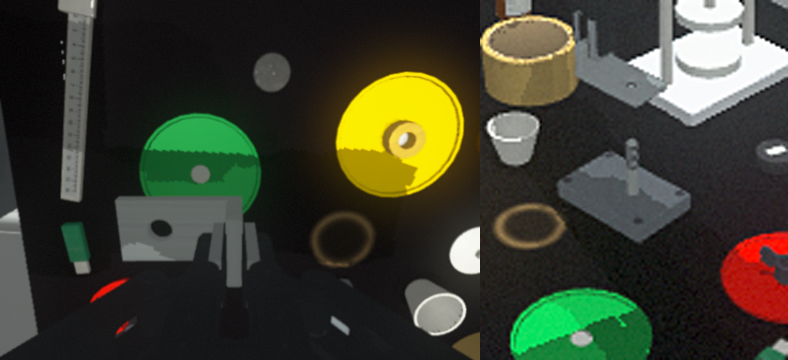

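Run:
```python
from h import *
u=np.array([np.cos(TH),np.sin(TH)]);Q=np.array(DISH["green"])+.029*u
place(Q,.003-.0225,.3,TH,.08)
bot.move_linear([*Q,.12],speed=.12)
bot.move_pose([.45,.07,.22],quat(np.pi/2));T=toolT();np.save("T9.npy",T)
im=save("wrist","w9.png");b=save("top","t9.png");st("end")
cv2.imwrite("pics/c9.png",np.vstack([cv2.resize(im[:240,:,::-1],(780,366)),cv2.resize(b[140:260,140:380][:,:,::-1],(780,390))[:230]]))
```

```text
over dish pos [0.4802 0.1988 0.08  ] w 6.8 mm F [ 0.   0.4 -1.5] finger 40.3 t 45.0
placed hit=True pos [ 0.4797  0.1994 -0.0196] w 7.1 mm F [-0.8  0.7  4.6] finger 41.2 t 46.2
open pos [ 0.4787  0.1992 -0.0204] w 25.2 mm F [-0.  -0.8 -0.9] finger 0.0 t 46.5
end pos [0.4498 0.0702 0.2196] w 25.4 mm F [ 0.2  0.  -0.5] finger 0.0 t 49.3
```

View pics/w9.png

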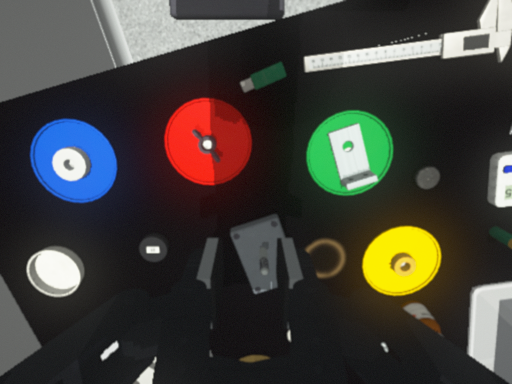

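```bash
python3 -c "
from cell import bot
print(bot.close_job())"
```

```text
the job is handed in; nothing more can be done
None
```

The job is handed in: the last picture shows the nut, spacer, ring and bracket lying flat and released in the middle of the red, yellow, blue and green dishes at about 49 s. The first nut grasp closed on air, because the fingertips sit about 36 mm above the reported TCP; I corrected for that and every later grasp held.

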